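Line up the tile-maker's pouring jugs by size

ROBOT

A 7-joint arm with a two-finger parallel gripper is mounted at the origin on the work surface. World frame = base frame: x ahead of the robot, y to its left, z up, the work surface at z = 0. Lengths are in mm, angles in rad, forces in N, time in s.
With the tool pointing down it reaches from about 425 to 950 mm from the base axis. Payload 4.7 kg.
Tool frame: the origin (TCP) lies midway between the tips of the shut fingers; the grasp point (between the pads) lies 19 mm behind it; z points along the fingers, x is the direction in which the jaws open and shut, and the axes are right-handed (so a half turn about z gives the same grasp; the last joint's range is limited). The gripper opens to 85 mm and grips with 20 to 120 N. Pads are 22 mm wide; open, the fingers measure 114 mm over their backs; the gripper's body (76 mm by 85 mm) begins 54 mm behind the grasp point. The pads swing forward as they close: fully open they stand 13 mm farther back than shut.
Start: joints at [-1.304, 0.469, -0.049, 1.532, 0.024, 1.141, -0.082], TCP at [196.725, 645.715, 231.335] pointing down, gripper open.
Joint ranges: [-2.59, 2.59], [-0.33, 1.99], [-1.39, 1.29], [0.1, 2.45], [-1.04, 4.18], [0.21, 1.99], [-2.66, 2.66]. Speed limits (rad/s): [2.57, 2.57, 3.14, 3.14, 3.14, 3.14, 3.14].

INTERFACE

Orientations are given as a rotation vector (axis times angle).
In Python, from workcell import ctrl gives the robot as it stands.
- The arm moves only by the tool carry_out, never from a script. Its argument "increments" is a list of rows, each a list of 5 numbers: the finger opening in mm, from 0 to 85.4, then the shift along the tool's x, y, z in units of 25 mm (1.0 is 25 mm), then the turn about the tool's z in units of 8 degrees (1.0 is 8 degrees). In form: [[jaw, x, y, z, roll], ...]. A call has 1 to 5 rows; each row is the pose to reach, as a shift and turn from the pose commanded when the call began, along the tool's axes at that moment; what a row does not reach only later rows make up. A row lasts 1/10 s, in which the tool goes at most 50 mm and 8.59 degrees, less where a joint would pass 70% of its speed; a pose out of reach is approached as far as the arm can. A call with a gripper value outside its range is refused whole. The fingers move at their own pace and stop on an object; the grip force is fixed at half the most. Time passes only in rows, so rows that repeat a pose let the fingers close. It gives the time, the measured TCP pose, the force and the opening at its end, in the units of the state.
- ctrl.sense(): the state, without advancing time (a new reading comes with each control period).
- ctrl.read_camera(name): name is "scene" or "top" or "wrist"; returns the picture (384x512x3 uint8, red, green, blue); there is no depth.
- ctrl.calibration(name): a dict with "K" (3x3 intrinsics, pixels), "D" ([k1, k2, p1, p2, k3] as OpenCV has them; the pictures are not rectified), "R" (3x3) and "t" (3): a world point X has camera coordinates R X + t. Camera axes: x right, y down, z forward; pixel columns grow to the right and rows downward; lengths in mm; the calibration is good to about 2 mm. A picture is of the moment at which its call begins: read the wrist's pose just before it. calibration takes no time and is no camera call; for the wrist camera it gives the pose at the moment of the call.
- ctrl.close_job(): hands the job in, once; it reports no verdict.
Trained networks look in the newest picture that a camera, given by its name, has taken for a name from the list of things; names that differ only in an ending like _2 or _b are one class to them, and where a whole thing is asked for, a point or a joint stands for the part that bears it (a point fixed in the world has none). Each returns a list of dicts, best first, with "score" (0 to 1); they miss things now and then, are a little off and sometimes report something else, mostly with a low value. They report only what shows in the picture. A call takes as long as a camera call.
- ctrl.spot_in(camera, thing): "pixel" ([row, column] in pixels, amid what is visible of it).
- ctrl.outline_of(camera, thing): "mask" (384x512 bool, what is visible of it) and "pixel" ([row, column] in pixels, amid what is visible of it).
The state is a dict: "time": time; "joint_pos": joint angles; "qvel": joint speeds; "joint_efforts": joint torques, N m; "tool_pos": TCP position; "eef_rot": TCP orientation; "force": force on the tool from outside, world axes, zero at the start; "wrist_torque": the same for the moment, N m; "grip_width": finger opening in mm.
Only numpy, scipy, OpenCV 4.12 (cv2) and the standard library are available. Lean on these libraries where they do the work, as an engineer would, in place of code of your own. Each camera call takes 0.05 s, during which the arm holds its last target.

TASK

Get the colour station ready for pouring tiles: stand the four pouring jugs upright on the board's row of round marks, one centred on each mark, in order of size, with the smallest on the mark next to the yellow disc and the largest at the other end. Turn every spout to point straight across the red edge of the board, away from the row, and do not tip any jug over on the way.

Things in the scene. Friction and masses are not known exactly. Their poses are not given: they have to be found in the camera images.
- jug_green: The smallest pouring jug, loose: a straight-sided green open metal cup, 40 mm outside diameter, 50 mm tall, walls 3 mm, about 100 g. A small orange spout lip, 16 mm wide, sticks out about 15 mm at the rim on its own +x side; a dark wire handle loop sticks out 23 mm on the -x side. Its y sides are bare: pinch it there from above, across the full diameter, in the upper 25 mm. Origin: centre of the underside; z up through the mouth. Starts standing upright on the bench.
- jug_white: The second smallest pouring jug, loose: a straight-sided white open metal cup, 47 mm outside diameter, 62 mm tall, walls 3 mm, about 130 g. A small orange spout lip, 16 mm wide, sticks out about 15 mm at the rim on its own +x side; a dark wire handle loop sticks out 23 mm on the -x side. Its y sides are bare: pinch it there from above, across the full diameter, in the upper 25 mm. Origin: centre of the underside; z up through the mouth. Starts standing upright on the bench.
- jug_black: The second largest pouring jug, loose: a straight-sided black open metal cup, 54 mm outside diameter, 74 mm tall, walls 3 mm, about 160 g. A small orange spout lip, 16 mm wide, sticks out about 15 mm at the rim on its own +x side; a dark wire handle loop sticks out 23 mm on the -x side. Its y sides are bare: pinch it there from above, across the full diameter, in the upper 25 mm. Origin: centre of the underside; z up through the mouth. Starts standing upright on the bench.
- jug_blue: The largest pouring jug, loose: a straight-sided blue open metal cup, 61 mm outside diameter, 86 mm tall, walls 3 mm, about 200 g. A small orange spout lip, 16 mm wide, sticks out about 15 mm at the rim on its own +x side; a dark wire handle loop sticks out 23 mm on the -x side. Its y sides are bare: pinch it there from above, across the full diameter, in the upper 25 mm. Origin: centre of the underside; z up through the mouth. Starts standing upright on the bench.
- mark_a: Round painted mark, grey with a dark rim and a dark centre dot, 76 mm across, flat on the fixed wooden board; of the four in the row it is the first, at the robot's left (+y) end. Marks stand 110 mm apart. Origin: its centre, on the board's top face (12 mm above the bench). Its x axis points square across the board to the red edge stripe (away from the robot), its y axis along the row towards mark_a, z up.
- mark_b: Round painted mark, grey with a dark rim and a dark centre dot, 76 mm across, flat on the fixed wooden board; of the four in the row it is the second from the left. Marks stand 110 mm apart. Origin: its centre, on the board's top face (12 mm above the bench). Its x axis points square across the board to the red edge stripe (away from the robot), its y axis along the row towards mark_a, z up.
- mark_c: Round painted mark, grey with a dark rim and a dark centre dot, 76 mm across, flat on the fixed wooden board; of the four in the row it is the third from the left. Marks stand 110 mm apart. Origin: its centre, on the board's top face (12 mm above the bench). Its x axis points square across the board to the red edge stripe (away from the robot), its y axis along the row towards mark_a, z up.
- mark_d: Round painted mark, grey with a dark rim and a dark centre dot, 76 mm across, flat on the fixed wooden board; of the four in the row it is the fourth, at the right (-y) end. Marks stand 110 mm apart. Origin: its centre, on the board's top face (12 mm above the bench). Its x axis points square across the board to the red edge stripe (away from the robot), its y axis along the row towards mark_a, z up.
- edge_stripe: Red painted stripe, 460 x 12 mm, along the far long edge of the wooden board (board 104 x 470 x 12 mm, the row of marks along its middle). Origin: the stripe's centre, on the board's top face, 45 mm from the row's centre line. Same axes as the marks.
- disc_yellow: Small yellow painted disc, 26 mm across, flat on the board at one end of the row, 54 mm beyond the end mark; it shows which end is the start of the row: next to mark_a on some days, next to mark_d on others. A grey disc of the same size is at the other end. Origin: its centre.

How it is judged (in metres and radians):
At the end, for the whole second after the job is handed in: Each jug stands upright (within 0.1 rad) and at rest on the board, its centre within 14 mm of its mark's centre, smallest to largest from the yellow-disc end, its spout pointing to the red stripe within 0.26 rad (15 degrees) of square to the row (angle between each of jug_green, jug_white, jug_black, jug_blue's own z axis and vertical below 0.1 rad and height (world z) of each of jug_green, jug_white, jug_black, jug_blue below 0.02 m and linear speed of each of jug_green, jug_white, jug_black, jug_blue below 0.02 m/s and angular speed of each of jug_green, jug_white, jug_black, jug_blue below 0.2 rad/s and angle between the x axis of each of jug_green, jug_white, jug_black, jug_blue and the x axis of mark_b, either way round below 0.26 rad and ((horizontal distance between disc_yellow and mark_a below 0.1 m and horizontal distance between jug_green and mark_a below 0.014 m and horizontal distance between jug_white and mark_b below 0.014 m and horizontal distance between jug_black and mark_c below 0.014 m and horizontal distance between jug_blue and mark_d below 0.014 m and y of mark_d in the frame of jug_green below 0 m and y of mark_d in the frame of jug_white below 0 m and y of mark_a in the frame of jug_black above 0 m and y of mark_a in the frame of jug_blue above 0 m) or (horizontal distance between disc_yellow and mark_d below 0.1 m and horizontal distance between jug_green and mark_d below 0.014 m and horizontal distance between jug_white and mark_c below 0.014 m and horizontal distance between jug_black and mark_b below 0.014 m and horizontal distance between jug_blue and mark_a below 0.014 m and y of mark_a in the frame of jug_green above 0 m and y of mark_a in the frame of jug_white above 0 m and y of mark_d in the frame of jug_black below 0 m and y of mark_d in the frame of jug_blue below 0 m))); the robot touches nothing.
It fails at once if the green jug is tipped over (more than about 40 degrees) (angle between jug_green's own z axis and vertical above 0.7 rad).
It fails at once if the white jug is tipped over (more than about 40 degrees) (angle between jug_white's own z axis and vertical above 0.7 rad).
It fails at once if the black jug is tipped over (more than about 40 degrees) (angle between jug_black's own z axis and vertical above 0.7 rad).
It fails at once if the blue jug is tipped over (more than about 40 degrees) (angle between jug_blue's own z axis and vertical above 0.7 rad).
It also fails if it takes over 99 s, if anything falls off the work surface, if the arm or the gripper's body presses on something with over 40 N, if the wrist force passes 120 N, or if a joint passes its speed limit or range.

## Working session

There is one attempt and no reset: what is moved stays moved. The work goes in short steps, Python scripts to look and compute and a tool call to move; the robot and the scene stay as the last step left them, time stands still between calls to the robot, and variables do not carry over. Pictures are saved under pics/ and viewed, and the job is handed in when it is done.

Besides the shell and the picture viewer there is one more tool, called after ">>>" as name(argument=value, ...), one argument or row to a line, values as JSON. carry_out: Moves the arm, as the interface text tells. Its arguments: {"type":"object","properties":{"increments":{"type":"array","items":{"type":"array","items":{"type":"number"}}}},"required":["increments"]}

```bash
mkdir -p pics; ls
python3 - <<'E'
from workcell import ctrl
import cv2
s=ctrl.sense();print(s)
for c in ["scene","top","wrist"]:
    im=ctrl.read_camera(c);cv2.imwrite(f"pics/{c}0.png",im[:,:,::-1])
    k=ctrl.calibration(c);print(c,k)
E
```

```text
pics
{'time': 0.0, 'joint_pos': array([-1.30390904,  0.46945684, -0.04857391,  1.53365834,  0.02409897,
        1.1410065 , -0.08228795]), 'qvel': array([-0.00041625, -0.00064891,  0.00114618,  0.00023044, -0.00035036,
       -0.00092555,  0.000927  ]), 'joint_efforts': array([-1.29915966e-04, -5.10310471e+01, -4.64718067e-02, -2.37701744e+01,
        1.07446674e-02,  7.63430900e-03, -6.42100687e-06]), 'tool_pos': array([196.59284782, 645.14175743, 230.26603591]), 'eef_rot': array([ 2.52352937e+00,  1.86915429e+00, -2.37625903e-03]), 'force': array([-0.46016901, -0.29972563, -0.67587063]), 'wrist_torque': array([-0.02928708, -0.02986495,  0.0406752 ]), 'grip_width': 85.38344935537897}
scene {'K': array([[482.90134093,   0.        , 249.64599693],
       [  0.        , 482.90134093, 187.19966178],
       [  0.        ,   0.        ,   1.        ]]), 'D': array([-0.08617085,  0.        ,  0.        ,  0.        ,  0.        ]), 'R': array([[ 0.48459712,  0.87461801, -0.01445548],
       [ 0.62018813, -0.35518597, -0.69943521],
       [-0.61687301,  0.32997918, -0.71454981]]), 't': arra
[... 287 characters left out ...]
, 'R': array([[ 0.02019607, -0.99956991,  0.02126306],
       [-0.99410214, -0.02234303, -0.10612128],
       [ 0.10655072, -0.01899442, -0.99412582]]), 't': array([-23.4141093 , 541.22181955, 788.83747022])}
wrist {'K': array([[345.60148295,   0.        , 254.87817392],
       [  0.        , 345.60148295, 194.4933237 ],
       [  0.        ,   0.        ,   1.        ]]), 'D': array([-0.08271116,  0.        ,  0.        ,  0.        ,  0.        ]), 'R': array([[ 2.91250633e-01,  9.56646318e-01, -9.43789348e-04],
       [ 9.20819746e-01, -2.80075511e-01,  2.71382945e-01],
       [ 2.59353163e-01, -7.99095145e-02, -9.62470990e-01]]), 't': array([-673.47628629,  -34.92319321,  378.85932631])}
```

View pics/scene0.png

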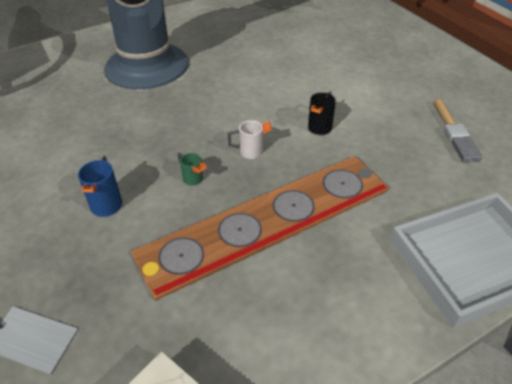

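View pics/top0.png

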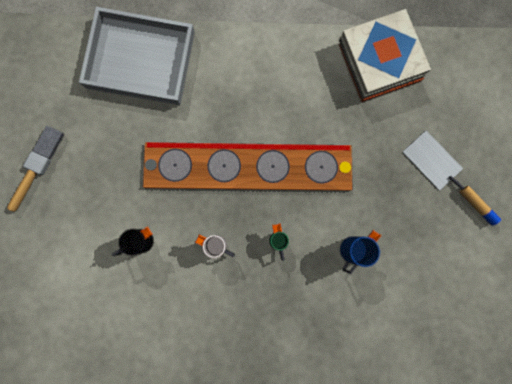

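View pics/wrist0.png

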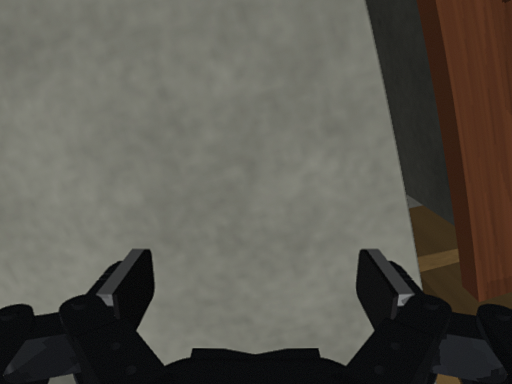

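The yellow disc is at the right (−y) end of the top view (row 168, col 345), so green→d, white→c, black→b and blue→a. In the top view black is at about (241,135), white (247,214), green (241,279) and blue (252,360). Next I'll fit their poses.

```bash
cat > h.py <<'E'
from workcell import ctrl
import numpy as np, cv2
from scipy.optimize import minimize
DIM={'jug_green':(20,50),'jug_white':(23.5,62),'jug_black':(27,74),'jug_blue':(30.5,86)}
def proj(k,P):
    return cv2.projectPoints(np.asarray(P,float).reshape(-1,3),cv2.Rodrigues(k['R'])[0],k['t'],k['K'],k['D'])[0].reshape(-1,2)
def unproj(k,px,z): # px col,row
    u=cv2.undistortPoints(np.asarray(px,float).reshape(-1,1,2),k['K'],k['D']).reshape(-1,2)
    d=np.c_[u,np.ones(len(u))]@k['R']; o=-k['R'].T@k['t']
    return o+d*((z-o[2])/d[:,2])[:,None]
S=4
def draw(k,name,x,y,yaw,z0=0):
    r,h=DIM[name]; a=np.linspace(0,2*np.pi,48,endpoint=False)
    c,s=np.cos(yaw),np.sin(yaw); R=np.array([[c,-s,0],[s,c,0],[0,0,1]])
    W=lambda P:np.asarray(P,float)@R.T+[x,y,z0]
    body=[[r*np.cos(t),r*np.sin(t),z] for t in a for z in(0,h)]
    sp=[[q,w,z] for q in(r-3,r+15) for w in(-8,8) for z in(h-6,h)]
    m=np.zeros((384*S,512*S),np.uint8); o=m.copy()
    for P,im in((body,m),(sp,m),(sp,o)):
        q=cv2.convexHull(((proj(k,W(P))+.5)*S-.5).astype(np.float32)).astype(np.int32); cv2.fillPoly(im,[q],1)
    f=lambda i:cv2.resize(i.astype(np.float32),(512,384),interpolation=cv2.INTER_AREA)
    return f(m),f(o)
def orange(im):
    hsv=cv2.cvtColor(im,cv2.COLOR_RGB2HSV); return ((hsv[...,0]<14)&(hsv[...,1]>190)&(hsv[...,2]>150))
def fit(name,views,z0=0,verbose=True):
    """views: list of (k,im,mask)"""
    r,h=DIM[name]
    k,im,m=views[0]
    ys,xs=np.nonzero(m); c=unproj(k,[[np.mean(xs),np.mean(ys)]],z0+h*.7)[0]
    M=[]
    for k,im,m in views:
        near=cv2.dilate(m.astype(np.uint8),np.ones((15,15)))>0
        o=orange(im)&near; M.append((k,(m|o).astype(np.float32),o.astype(np.float32)))
    k,_,o=M[0]; ys,xs=np.nonzero(o); so=unproj(k,[[xs.mean(),ys.mean()]],z0+h)[0]
    yaw0=np.arctan2(*(so-c)[[1,0]])
    def cost(p):
        e=0
        for k,m,o in M:
            a,b=draw(k,name,p[0],p[1],p[2]/40,z0); 
            e+=np.minimum(a,1-m).sum()*1.0+np.minimum(1-a,m).sum()*.7+1.5*np.abs(b-o).sum()
        return e
    best=None
    for d in(0,.25,-.25):
        q=minimize(cost,[c[0],c[1],(yaw0+d)*40],method='Nelder-Mead',options=dict(initial_simplex=np.array([c[0],c[1],(yaw0+d)*40])+np.array([[0,0,0],[8,0,0],[0,8,0],[0,0,10]]),xatol=.1,fatol=.1))
        if best is None or q.fun<best.fun: best=q
    return np.array([best.x[0],best.x[1],best.x[2]/40]),best.fun
E
python3 - <<'E'
from h import *
ims={c:ctrl.read_camera(c) for c in('top','scene')}
K={c:ctrl.calibration(c) for c in ims}
for n in DIM:
    V=[]
    for c in ims:
        r=ctrl.outline_of(c,n)
        print(n,c,[(round(x['score'],2),np.round(x['pixel']),x['mask'].sum()) for x in r[:2]])
        if r: V.append((K[c],ims[c],r[0]['mask']))
    for vs in (V,V[:1],V[1:]):
        p,f=fit(n,vs); print('  ',np.round(p[:2],1),round(np.degrees(p[2]),1),round(f))
for c in ims:
  for n in('mark_a','disc_yellow','edge_stripe'):
    for x in ctrl.outline_of(c,n)[:5]:
        m=x['mask'];ys,xs=np.nonzero(m); P=unproj(K[c],np.c_[xs,ys],12)
        print(c,n,round(x['score'],2),x['pixel'],np.round(P.mean(0),1),np.round((P.max(0)-P.min(0)),0), 'yaw',np.round(np.degrees(np.arctan2(*np.linalg.svd(P[:,:2]-P[:,:2].mean(0),full_matrices=False)[2][0][::-1])),2))
E
```

```text
jug_green top [(0.97, array([239., 279.]), np.int64(408)), (0.71, array([164., 172.]), np.int64(873))]
jug_green scene [(0.72, array([164., 192.]), np.int64(669))]
   [438.4 -66.4] 13.5 235
   [437.2 -66. ] 12.1 91
   [440.2 -67.2] 14.7 123
jug_white top [(0.83, array([247., 216.]), np.int64(577))]
jug_white scene [(0.92, array([139., 253.]), np.int64(1072))]
   [424.5  70.7] 67.6 364
   [422.8  70.2] 66.9 114
   [428.1  69.5] 68.5 179
jug_black top []
jug_black scene [(0.64, array([111., 321.]), np.int64(1068))]
   [433.  237.1] -57.4 106
   [433.  237.1] -57.4 106Traceback (most recent call last):
  File "<stdin>", line 11, in <module>
  File "h.py", line 28, in fit
    k,im,m=views[0]
           ~~~~~^^^
IndexError: list index out of range
```

Run:
```python
from h import *
ims={c:ctrl.read_camera(c) for c in('top','scene')}
K={c:ctrl.calibration(c) for c in ims}
for n in ['jug_black','jug_blue']:
    V=[]
    for c in ims:
        for t in range(3):
            r=ctrl.outline_of(c,n)
            if r and r[0]['score']>.4: break
            ims[c]=ctrl.read_camera(c)
        print(n,c,[(round(x['score'],2),np.round(x['pixel']),x['mask'].sum()) for x in r[:2]])
        if r: V.append((K[c],ims[c],r[0]['mask']))
    for vs in (V,V[:1],V[1:]):
        if vs:
            p,f=fit(n,vs); print('  ',np.round(p[:2],1),round(np.degrees(p[2]),1),round(f))
for c in ims:
  for n in('mark_a','disc_yellow','edge_stripe'):
    for x in ctrl.outline_of(c,n)[:5]:
        m=x['mask'];ys,xs=np.nonzero(m); P=unproj(K[c],np.c_[xs,ys],12)
        print(c,n,round(x['score'],2),x['pixel'],np.round(P.mean(0),1),np.round((P.max(0)-P.min(0)),0), 'yaw',np.round(np.degrees(np.arctan2(*np.linalg.svd(P[:,:2]-P[:,:2].mean(0),full_matrices=False)[2][0][::-1])),2))
print(ctrl.sense()['time'])
```

```text
jug_black top [(0.86, array([240., 136.]), np.int64(792))]
jug_black scene [(0.58, array([110., 322.]), np.int64(1013))]
   [431.5 237.9] -58.3 298
   [430.  237.1] -56.9 145
   [433.4 237.3] -58.3 131
jug_blue top [(0.93, array([251., 362.]), np.int64(1099))]
jug_blue scene [(0.75, array([188., 101.]), np.int64(1767))]
   [ 420.4 -235.8] -33.4 467
   [ 419.6 -236.4] -32.3 164
   [ 422.2 -235.2] -27.0 285
top mark_a 0.78 [166.4, 271.8] [602.7 -50.9  12. ] [74. 73.  0.] yaw -139.87
top mark_a 0.7 [164.6, 225.1] [601.6  58.9  12. ] [74. 75.  0.] yaw -96.9
top mark_a 0.59 [163.4, 173.5] [600.3 168.5  12. ] [73. 74.  0.] yaw 166.76
top disc_yellow 0.67 [167.4, 346.8] [ 605.  -215.7   12. ] [23. 25.  0.] yaw -93.25
top edge_stripe 0.55 [148.9, 247.4] [647.8   7.2  12. ] [ 16. 458.   0.] yaw -89.43
scene mark_a 0.96 [204.3, 295.1] [606.3  58.   12. ] [76. 74.  0.] yaw 19.42
scene mark_a 0.95 [185.2, 340.1] [605.2 168.8  12. ] [77. 78.  0.] yaw -64.49
scene mark_a 0.85 [229.0, 238.8] [607.1 -52.   12. ] [74. 73.  0.] yaw 29.37
scene mark_a 0.57 [253.3, 182.6] [ 607.5 -162.6   12. ] [72. 72.  0.] yaw -128.6
scene disc_yellow 0.57 [272.1, 149.4] [ 607.9 -215.8   12. ] [29. 27.  0.] yaw -17.52
scene edge_stripe 0.87 [238.7, 268.6] [650.6 -10.9  12. ] [ 20. 459.   0.] yaw -89.55
1.15
```

```bash
cat > mv.py <<'E'
from h import *
from scipy.spatial.transform import Rotation as Ro
import sys
def go(x,y,z,th):
    s=ctrl.sense(); R=Ro.from_rotvec(s['eef_rot']).as_matrix()
    cur=np.degrees(np.arctan2(R[1,0],R[0,0]))
    d=np.array([x,y,z])-s['tool_pos']; u=R.T@d/25
    r=-((th-cur+180)%360-180)/8
    print('t',round(s['time'],2),'pos',np.round(s['tool_pos'],1),'th',round(cur,1),'j7',round(s['joint_pos'][6],2),'w',round(s['grip_width'],1),'F',np.round(s['force'],1),'| shift',np.round(u,2),'roll',round(r,2),'rows',round(np.linalg.norm(d)/50,1),round(abs(r)*8/8.59,1))
if __name__=='__main__': go(*map(float,sys.argv[1:]))
E
python3 mv.py 431.5 237.3 220 32.5
```

```text
t 1.15 pos [196.7 645.7 231.3] th 73.1 j7 -0.08 w 85.4 F [-0.3  0.2 -0.7] | shift [-12.89  13.74   0.45] roll 5.07 rows 9.4 4.7
```

>>> carry_out(
  increments=[
    [85,-1.3,1.4,0.05,1],
    [85,-2.6,2.8,0.1,2],
    [85,-3.9,4.2,0.1,3],
    [85,-5.2,5.6,0.15,4],
    [85,-6.5,6.9,0.2,5.07],
  ],
)

```text
time: 1.65
tool_pos: [315.5, 438.1, 226.6]
eef_rot: [-3.018, -0.869, -0.001]
force: [1.1, 0.3, 0.5]
grip_width: 85.2
```

```bash
python3 mv.py 431.5 237.3 220 32.5
```

```text
t 1.65 pos [315.5 438.1 226.6] th 32.1 j7 -0.42 w 85.2 F [1.1 0.3 0.5] | shift [-0.34  9.27  0.26] roll -0.05 rows 4.6 0.0
```

>>> carry_out(
  increments=[
    [85,-0.1,1.9,0.05,0],
    [85,-0.15,3.8,0.1,0],
    [85,-0.2,5.7,0.15,0],
    [85,-0.3,7.6,0.2,0],
    [85,-0.34,9.27,0.26,0],
  ],
)

```text
time: 2.15
tool_pos: [432.7, 237.6, 220.2]
eef_rot: [-3.016, -0.877, -0.001]
force: [1.3, 0.7, 0.1]
grip_width: 85.1
```

Run:
```python
from h import *
from mv import go
k=ctrl.calibration('wrist');im=ctrl.read_camera('wrist')
r=ctrl.outline_of('wrist','jug_black');print([x['score'] for x in r])
cv2.imwrite('pics/w1.png',im[:,:,::-1])
if r:
    p,f=fit('jug_black',[(k,im,r[0]['mask'])]);print(np.round(p[:2],1),np.degrees(p[2]),f)
go(431.5,237.3,50,32.5)
```

```text
[]
t 2.25 pos [434.7 233.8 220.2] th 31.9 j7 0.04 w 85.1 F [ 0.9 -0.4  0.4] | shift [-0.04 -0.2   6.81] roll -0.08 rows 3.4 0.1
```

View pics/w1.png

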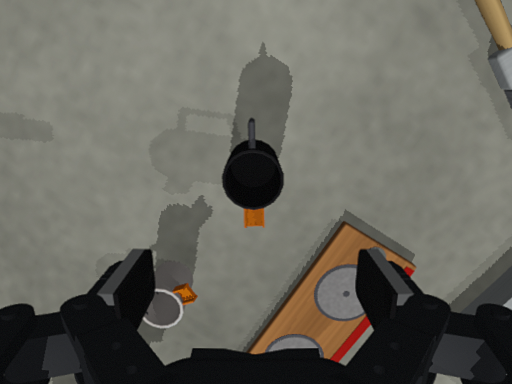

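The wrist view shows the black jug's rim centred near (row 172, col 252), handle at the top (col 251) and spout below (col 254), so the jug's axis lines up well. I'll refine the position from the rim.

Run:
```python
from h import *
from mv import go
k=ctrl.calibration('wrist')
im=ctrl.read_camera('wrist'); cv2.imwrite('pics/w1b.png',im[:,:,::-1])
for n in('jug_black',):
    a=ctrl.spot_in('wrist',n);print(a[:1])
o=orange(im);o[250:]=0;ys,xs=np.nonzero(o);s=unproj(k,[[xs.mean(),ys.mean()]],74)[0]
# dark blob fit
m=(im.max(2)<45);m[225:]=0
nl,l,st,_=cv2.connectedComponentsWithStats(m.astype(np.uint8));i=1+np.argmax(st[1:,4]);m=l==i
m=cv2.morphologyEx(m.astype(np.uint8),cv2.MORPH_OPEN,np.ones((13,13)))>0
print(m.sum(),s)
p,f=fit('jug_black',[(k,im,m)]);print(np.round(p[:2],1),np.degrees(p[2]),f)
ov=im.copy();a,b=draw(k,'jug_black',*p);ov[...,1]=np.maximum(ov[...,1],(a*150).astype(np.uint8));cv2.imwrite('pics/ov1.png',ov[:,:,::-1])
go(431.5,237.3,50,32.5)
```

```text
[{'pixel': [169.9, 247.5], 'score': 0.83}]
3122 [449.74598989 205.7808925   74.        ]
[430.5 235.8] -60.67767424617322 1220.112548828125
t 2.35 pos [432.1 239.3 220. ] th 32.4 j7 0.04 w 84.7 F [-1.1  0.4  0.2] | shift [-0.07  0.06  6.8 ] roll -0.02 rows 3.4 0.0
```

View pics/ov1.png

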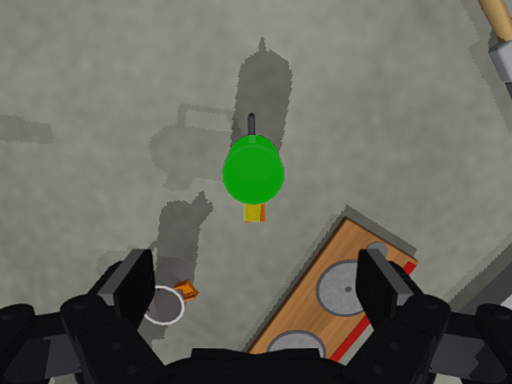

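The wrist fit agrees with the top view to about 2 mm. Descending on the black jug.

>>> carry_out(
  increments=[
    [85,0,0,1.7,0],
    [85,0,0,3.4,0],
    [85,0,0,5.0,0],
    [85,0,0,6.0,0],
    [85,0,0,6.9,0],
  ],
)

```text
time: 2.85
tool_pos: [430.2, 241.8, 45.6]
eef_rot: [-3.014, -0.884, 0.003]
force: [0.1, 0.8, -0.5]
grip_width: 85.1
```

>>> carry_out(
  increments=[
    [85,0,0,0,0],
    [40,0,0,0,0],
    [40,0,0,0,0],
    [40,0,0,0,0],
    [40,0,0,0,0],
  ],
)

```text
time: 3.35
tool_pos: [432.2, 241.1, 49.1]
eef_rot: [-3.014, -0.879, -0.004]
force: [-2.1, 0.6, 6.8]
grip_width: 53.1
```

>>> carry_out(
  increments=[
    [40,0,0,0,0],
    [40,0,0,0,0],
  ],
)

```text
time: 3.55
tool_pos: [432.2, 241.0, 49.1]
eef_rot: [-3.014, -0.879, -0.004]
force: [-2.1, -0.3, 6.8]
grip_width: 52.7
```

```bash
python3 mv.py 604 58.5 180 90.5
```

```text
t 3.55 pos [432.2 241.   49.1] th 32.5 j7 0.14 w 52.7 F [-2.1 -0.3  6.8] | shift [ 1.88  9.84 -5.24] roll -7.25 rows 5.7 6.7
```

Closed at 52.7 mm on a 54 mm jug. Lifting.

>>> carry_out(
  increments=[
    [40,0,0,-0.6,0],
    [40,0,0,-1.8,0],
    [40,0,0,-3.2,0],
    [40,0,0,-4.6,0],
    [40,0,0,-5.2,0],
  ],
)

```text
time: 4.05
tool_pos: [433.2, 240.9, 181.4]
eef_rot: [-3.013, -0.878, -0.01]
force: [-0.3, -0.3, -1.9]
grip_width: 53.0
```

Run:
```python
from h import *
from mv import go
im=ctrl.read_camera('wrist'); cv2.imwrite('pics/w2.png',im[:,:,::-1])
go(604,58.5,180,90.5)
```

```text
t 4.1 pos [434.  241.4 182.6] th 32.5 j7 0.06 w 53.2 F [ 0.8  0.3 -0.6] | shift [1.81 9.82 0.11] roll -7.25 rows 5.0 6.8
```

View pics/w2.png

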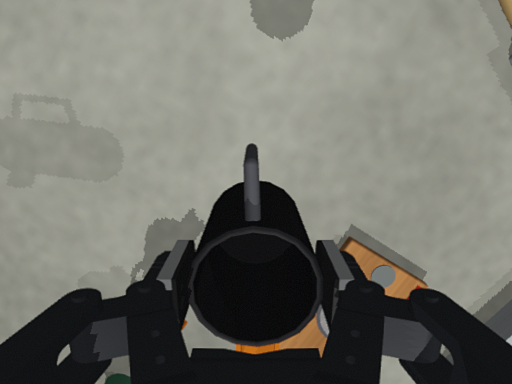

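The black jug is held and lifted. Its rim ellipse spans cols 190–321 and rows 227–345, with the handle straight up in the image.

```bash
cat > inhand.py <<'E'
from mv import *
# rim ellipse extremes in wrist img -> tool-frame offset of jug centre.
def inhand(l,r,t,b,zr):
    k=ctrl.calibration('wrist');s=ctrl.sense();R=Ro.from_rotvec(s['eef_rot']).as_matrix()
    P=unproj(k,[[l,(t+b)/2],[r,(t+b)/2],[(l+r)/2,t],[(l+r)/2,b]],zr)
    print('diam',np.linalg.norm(P[0]-P[1]),np.linalg.norm(P[2]-P[3]))
    for c in ((P[0]+P[1])/2,(P[2]+P[3])/2): print('world',np.round(c,1),'tool',np.round(R.T@(c-s['tool_pos']),1))
E
python3 -c "
from inhand import *
inhand(190,321,227,345,182.6-49.1+74)"
```

```text
diam 50.73698594957239 52.082321992613004
world [433.9 239.6 207.5] tool [ -0.7   1.4 -24.9]
world [434.7 238.2 207.5] tool [ -0.8   3.  -24.9]
```

```bash
python3 mv.py 602 58.5 160 90.5
```

```text
t 4.1 pos [434.  241.4 182.6] th 32.5 j7 0.06 w 53.2 F [ 0.8  0.3 -0.6] | shift [1.73 9.78 0.91] roll -7.25 rows 5.0 6.8
```

>>> carry_out(
  increments=[
    [40,0.1,0.7,0,-0.6],
    [40,0.4,2.0,0,-1.5],
    [40,0.6,3.3,0,-2.4],
    [40,0.8,4.6,0,-3.3],
    [40,1.05,5.9,0,-4.2],
  ],
)

```text
time: 4.6
tool_pos: [533.2, 128.6, 177.1]
eef_rot: [-2.628, -1.72, 0.0]
force: [0.7, -0.2, -1.8]
grip_width: 52.9
```

```bash
python3 mv.py 602 58.5 160 90.5
```

```text
t 4.6 pos [533.2 128.6 177.1] th 66.4 j7 0.94 w 52.9 F [ 0.7 -0.2 -1.8] | shift [-1.47  3.64  0.68] roll -3.01 rows 2.0 2.8
```

>>> carry_out(
  increments=[
    [40,-0.5,1.2,0.1,-0.9],
    [40,-0.9,2.3,0.3,-1.8],
    [40,-1.3,3.2,0.5,-2.6],
    [40,-1.47,3.64,0.68,-3.01],
    [40,-1.47,3.64,0.68,-3.01],
  ],
)

```text
time: 5.1
tool_pos: [601.5, 56.8, 159.2]
eef_rot: [-2.222, -2.221, 0.003]
force: [-0.7, -0.6, -1.3]
grip_width: 53.0
```

>>> carry_out(
  increments=[
    [40,0,0,0,0],
    [40,0,0,0,0],
  ],
)

```text
time: 5.3
tool_pos: [600.7, 60.5, 160.4]
eef_rot: [-2.216, -2.225, -0.0]
force: [-0.2, 0.2, -2.4]
grip_width: 52.8
```

```bash
python3 mv.py 602 58.5 62.5 90.5
```

```text
t 5.3 pos [600.7  60.5 160.4] th 90.2 j7 1.49 w 52.8 F [-0.2  0.2 -2.4] | shift [-0.08  0.05  3.91] roll -0.03 rows 2.0 0.0
```

>>> carry_out(
  increments=[
    [40,-0.05,0.03,1.2,0],
    [40,-0.05,0.03,2.4,0],
    [40,-0.05,0.03,3.2,0],
    [40,-0.05,0.03,3.7,0],
    [40,-0.05,0.03,3.9,0],
  ],
)

```text
time: 5.8
tool_pos: [601.3, 58.8, 61.9]
eef_rot: [-2.216, -2.225, 0.002]
force: [-0.2, -0.3, -2.2]
grip_width: 53.3
```

>>> carry_out(
  increments=[
    [40,0,0,0,0],
    [40,0,0,0.0,0],
  ],
)

```text
time: 6.0
tool_pos: [603.0, 58.2, 63.9]
eef_rot: [2.217, 2.224, 0.003]
force: [-0.6, -0.3, -2.5]
grip_width: 52.5
```

>>> carry_out(
  increments=[
    [40,0,0,0.08,0],
    [40,0,0,0.12,0],
    [40,0,0,0.12,0],
  ],
)

```text
time: 6.3
tool_pos: [603.1, 58.0, 61.2]
eef_rot: [2.217, 2.224, 0.003]
force: [-1.2, -0.1, 5.5]
grip_width: 53.0
```

>>> carry_out(
  increments=[
    [58,0,0,0,0],
    [62,0,0,0,0],
    [70,0,0,0,0],
    [85,0,0,0,0],
    [85,0,0,0,0],
  ],
)

```text
time: 6.8
tool_pos: [602.1, 57.9, 59.7]
eef_rot: [-2.218, -2.225, 0.0]
force: [0.9, -0.2, 0.3]
grip_width: 84.9
```

>>> carry_out(
  increments=[
    [85,0,0,-0.7,0],
    [85,0,0,-1.9,0],
    [85,0,0,-3.5,0],
    [85,0,0,-5,0],
    [85,0,0,-6,0],
  ],
)

```text
time: 7.3
tool_pos: [603.1, 57.9, 212.8]
eef_rot: [2.217, 2.223, 0.005]
force: [-0.5, 0.5, 0.3]
grip_width: 85.0
```

Run:
```python
from h import *
from mv import go
im=ctrl.read_camera('wrist'); cv2.imwrite('pics/w3.png',im[:,:,::-1])
go(425,70.3,200,-22.5)
```

```text
t 7.35 pos [605.1  58.1 216.5] th 90.2 j7 1.48 w 84.9 F [ 1.4 -0.5  2.6] | shift [ 0.51 -7.21  0.59] roll 14.08 rows 3.6 13.1
```

View pics/w3.png

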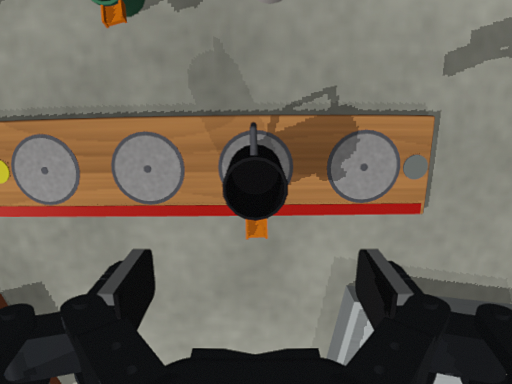

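The black jug stands upright on mark_b with its spout (row 229, col 257) across the red stripe. Next the white jug.

>>> carry_out(
  increments=[
    [85,0,-0.6,0,1],
    [85,0.1,-1.5,0,2],
    [85,0.2,-2.5,0,3],
    [85,0.3,-3.5,0.1,4],
    [85,0.3,-4.4,0.1,5],
  ],
)

```text
time: 7.85
tool_pos: [490.5, 65.4, 206.7]
eef_rot: [-2.848, -1.324, 0.002]
force: [0.3, -0.3, -0.3]
grip_width: 85.4
```

```bash
python3 mv.py 425 70.3 200 -22.5
```

```text
t 7.85 pos [490.5  65.4 206.7] th 49.9 j7 0.73 w 85.4 F [ 0.3 -0.3 -0.3] | shift [-1.54 -2.13  0.27] roll 9.05 rows 1.3 8.4
```

>>> carry_out(
  increments=[
    [85,-0.5,-0.7,0,1],
    [85,-0.9,-1.2,0.1,2],
    [85,-1.2,-1.7,0.15,3],
    [85,-1.4,-2,0.2,4],
    [85,-1.54,-2.13,0.27,5],
  ],
)

```text
time: 8.35
tool_pos: [425.5, 69.8, 200.3]
eef_rot: [-3.129, -0.271, 0.001]
force: [-0.4, -0.3, -0.0]
grip_width: 84.9
```

>>> carry_out(
  increments=[
    [85,0,0,0,1],
    [85,0,0,0,2],
    [85,0,0,0,3],
    [85,0,0,0,4],
    [85,0,0,0,4],
  ],
)

```text
time: 8.85
tool_pos: [426.4, 69.6, 200.4]
eef_rot: [-3.085, 0.594, 0.0]
force: [-0.2, 0.4, -0.1]
grip_width: 85.1
```

>>> carry_out(
  increments=[
    [85,0,0,0,0],
    [85,0,0,0,0],
  ],
)

```text
time: 9.05
tool_pos: [426.5, 69.6, 200.5]
eef_rot: [-3.085, 0.592, 0.0]
force: [-0.0, 1.7, 0.1]
grip_width: 85.0
```

Run:
```python
from h import *
from mv import go
im=ctrl.read_camera('wrist');k=ctrl.calibration('wrist'); cv2.imwrite('pics/w4.png',im[:,:,::-1])
go(425,70.3,34,-22.5)
r=ctrl.outline_of('wrist','jug_white');print([x['score'] for x in r])
if r: 
    p,f=fit('jug_white',[(k,im,r[0]['mask'])]);print(np.round(p[:2],1),np.degrees(p[2]),f)
go(425,70.3,34,-22.5)
```

```text
t 9.1 pos [426.5  69.6 200.5] th -21.7 j7 -0.58 w 84.6 F [ 0.4 -0.5  0.8] | shift [-0.07 -0.    6.66] roll 0.1 rows 3.3 0.1
[0.56, 0.32]
[423.6  70.6] 65.7492677032134 862.0499877929688
t 9.15 pos [426.5  69.6 200.5] th -21.8 j7 -0.58 w 84.6 F [-0.5 -0.  -0.2] | shift [-0.07 -0.    6.66] roll 0.09 rows 3.3 0.1
```

View pics/w4.png

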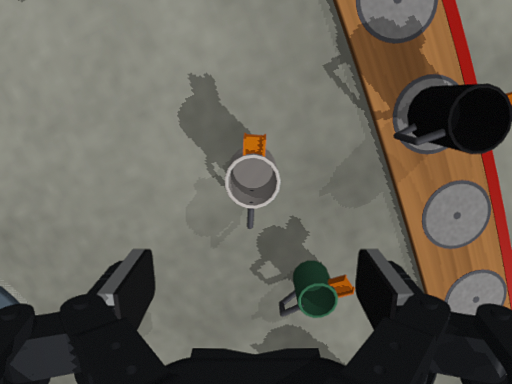

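The white jug's rim is centred near (row 180, col 252), about 4° clockwise of the jaw axis. Descending.

>>> carry_out(
  increments=[
    [85,-0.08,0.01,1.7,0.3],
    [85,-0.08,0.01,3.4,0.3],
    [85,-0.08,0.01,5.0,0.3],
    [85,-0.08,0.01,6.0,0.3],
    [85,-0.08,0.01,6.62,0.3],
  ],
)

```text
time: 9.65
tool_pos: [423.4, 69.8, 33.0]
eef_rot: [3.07, -0.658, -0.005]
force: [-0.5, 0.9, 0.2]
grip_width: 85.1
```

>>> carry_out(
  increments=[
    [85,0,0,0,0],
    [30,0,0,0,0],
    [30,0,0,0,0],
    [30,0,0,0,0],
    [30,0,0,0,0],
  ],
)

```text
time: 10.15
tool_pos: [425.6, 70.4, 36.5]
eef_rot: [-3.07, 0.659, -0.003]
force: [-2.0, -0.4, 7.6]
grip_width: 46.0
```

>>> carry_out(
  increments=[
    [30,0,0,0,0],
    [30,0,0,0,0],
  ],
)

```text
time: 10.35
tool_pos: [425.5, 70.5, 36.5]
eef_rot: [-3.07, 0.659, -0.003]
force: [-0.6, 0.0, 7.2]
grip_width: 46.2
```

>>> carry_out(
  increments=[
    [30,0,0,-0.6,0],
    [30,0,0,-1.8,0],
    [30,0,0,-3.2,0],
    [30,0,0,-4.6,0],
    [30,0,0,-5.2,0],
  ],
)

```text
time: 10.85
tool_pos: [426.2, 70.5, 168.6]
eef_rot: [-3.068, 0.658, -0.008]
force: [0.4, -0.0, -1.2]
grip_width: 46.0
```

Run:
```python
from h import *
from mv import go
im=ctrl.read_camera('wrist'); cv2.imwrite('pics/w5.png',im[:,:,::-1])
go(603,-51.5,160,-89.5)
```

```text
t 10.9 pos [427.   70.7 169.6] th -24.2 j7 -0.59 w 45.8 F [ 0.6 -0.2  1.5] | shift [8.42 1.57 0.42] roll 8.16 rows 4.3 7.6
```

View pics/w5.png

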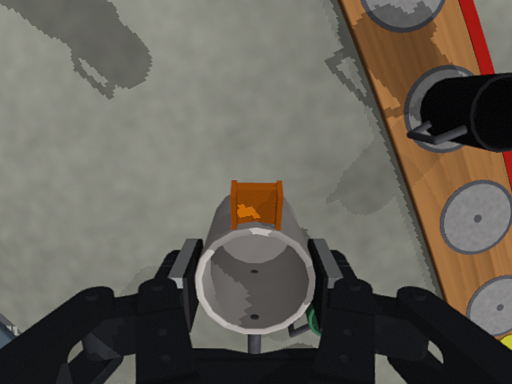

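```bash
python3 -c "
from inhand import *
inhand(196,315,229,334,195)
go(604,-51.5,160,-89.5)"
```

```text
diam 45.67874957263776 45.498411990183115
world [426.7  70.7 195. ] tool [ -0.2   0.  -25.4]
world [426.2  69.6 195. ] tool [ -0.2   1.2 -25.4]
t 10.9 pos [427.   70.7 169.6] th -24.2 j7 -0.59 w 45.8 F [ 0.6 -0.2  1.5] | shift [8.46 1.56 0.42] roll 8.16 rows 4.3 7.6
```

>>> carry_out(
  increments=[
    [30,0.6,0.1,0,0.8],
    [30,1.7,0.3,0,1.7],
    [30,2.8,0.5,0,2.7],
    [30,3.9,0.7,0,3.7],
    [30,5.0,0.9,0,4.6],
  ],
)

```text
time: 11.4
tool_pos: [529.8, -2.2, 164.8]
eef_rot: [-2.702, 1.602, 0.001]
force: [0.7, 0.4, -1.3]
grip_width: 45.7
```

```bash
python3 mv.py 605.5 -51.5 150 -89.5
```

```text
t 11.4 pos [529.8  -2.2 164.8] th -61.3 j7 -0.91 w 45.7 F [ 0.7  0.4 -1.3] | shift [ 3.19 -1.71  0.59] roll 3.52 rows 1.8 3.3
```

>>> carry_out(
  increments=[
    [30,1.0,-0.5,0.1,1],
    [30,1.9,-1.0,0.3,2],
    [30,2.7,-1.4,0.4,2.9],
    [30,3.19,-1.71,0.59,3.52],
    [30,3.19,-1.71,0.59,3.52],
  ],
)

```text
time: 11.9
tool_pos: [605.9, -51.9, 149.2]
eef_rot: [2.234, -2.206, 0.001]
force: [-1.0, 0.3, -0.8]
grip_width: 45.7
```

>>> carry_out(
  increments=[
    [30,0,0,0,0],
    [30,0,0,0,0],
    [30,0,0,0,0],
  ],
)

```text
time: 12.2
tool_pos: [604.8, -50.0, 150.5]
eef_rot: [-2.238, 2.204, 0.001]
force: [-0.4, -0.8, -0.7]
grip_width: 46.1
```

```bash
python3 mv.py 605.5 -51.5 49 -89.5
```

```text
t 12.2 pos [604.8 -50.  150.5] th -89.1 j7 -1.19 w 46.1 F [-0.4 -0.8 -0.7] | shift [ 0.06 -0.03  4.06] roll 0.05 rows 2.0 0.0
```

>>> carry_out(
  increments=[
    [30,0.05,-0.03,1.2,0],
    [30,0.05,-0.03,2.4,0],
    [30,0.05,-0.03,3.3,0],
    [30,0.05,-0.03,3.8,0],
    [30,0.05,-0.03,4.0,0],
  ],
)

```text
time: 12.7
tool_pos: [605.5, -51.6, 49.5]
eef_rot: [2.237, -2.204, -0.002]
force: [-0.4, -0.1, -0.6]
grip_width: 46.0
```

>>> carry_out(
  increments=[
    [30,0,0,0.06,0],
    [30,0,0,0.1,0],
    [30,0,0,0.1,0],
  ],
)

```text
time: 13.0
tool_pos: [606.9, -52.1, 48.8]
eef_rot: [-2.236, 2.205, -0.002]
force: [0.5, -0.2, -1.2]
grip_width: 45.6
```

>>> carry_out(
  increments=[
    [30,0,0,0.06,0],
    [30,0,0,0.06,0],
  ],
)

```text
time: 13.2
tool_pos: [607.1, -52.0, 48.6]
eef_rot: [-2.236, 2.204, -0.001]
force: [-3.3, 1.4, 10.4]
grip_width: 45.8
```

>>> carry_out(
  increments=[
    [52,0,0,0,0],
    [56,0,0,0,0],
    [65,0,0,0,0],
    [85,0,0,0,0],
    [85,0,0,0,0],
  ],
)

```text
time: 13.7
tool_pos: [606.1, -52.0, 46.1]
eef_rot: [2.237, -2.205, -0.0]
force: [-0.0, 0.4, -0.7]
grip_width: 85.2
```

>>> carry_out(
  increments=[
    [85,0,0,-0.7,0],
    [85,0,0,-1.9,0],
    [85,0,0,-3.5,0],
    [85,0,0,-5,0],
    [85,0,0,-6,0],
  ],
)

```text
time: 14.2
tool_pos: [607.0, -52.5, 199.0]
eef_rot: [-2.235, 2.205, -0.003]
force: [0.6, -0.7, -0.1]
grip_width: 84.7
```

Run:
```python
from h import *
from mv import go
im=ctrl.read_camera('wrist'); cv2.imwrite('pics/w6.png',im[:,:,::-1])
go(438.6,-66.5,200,-76.5)
```

```text
t 14.25 pos [609.1 -52.9 202.5] th -89.2 j7 -1.22 w 85.1 F [ 1.7 -0.4  1.8] | shift [0.45 6.83 0.04] roll -1.59 rows 3.4 1.5
```

View pics/w6.png

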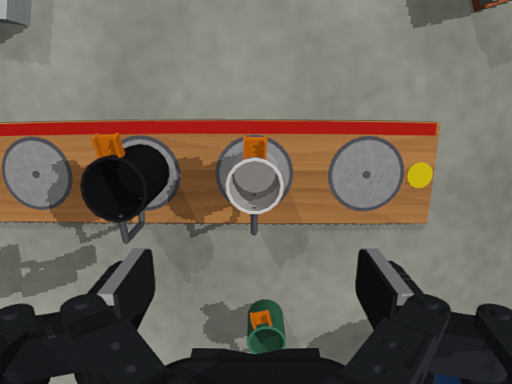

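The white jug stands on mark_c with its spout (row 148, col 256) toward the red stripe. Next the green jug.

>>> carry_out(
  increments=[
    [85,0,0.8,0,-0.4],
    [85,0.1,2.3,0,-0.8],
    [85,0.3,4.0,0,-1.2],
    [85,0.4,5.6,0,-1.6],
    [85,0.47,6.75,0,-1.6],
  ],
)

```text
time: 14.75
tool_pos: [434.6, -66.5, 195.6]
eef_rot: [2.469, -1.942, -0.003]
force: [0.4, 0.5, 0.9]
grip_width: 85.2
```

>>> carry_out(
  increments=[
    [85,0,0,0,0],
    [85,0,0,0,0],
    [85,0,0,0,0],
  ],
)

```text
time: 15.05
tool_pos: [438.8, -66.0, 196.6]
eef_rot: [-2.469, 1.942, -0.002]
force: [-0.4, -0.1, 0.2]
grip_width: 84.8
```

Run:
```python
from h import *
from mv import go
im=ctrl.read_camera('wrist');k=ctrl.calibration('wrist'); cv2.imwrite('pics/w7.png',im[:,:,::-1])
r=ctrl.outline_of('wrist','jug_green');print([x['score'] for x in r])
if r: 
    p,f=fit('jug_green',[(k,im,r[0]['mask'])]);print(np.round(p[:2],1),np.degrees(p[2]),f)
go(438.6,-66.5,24,-76.5)
```

```text
[0.58]
[437.7 -66.6] 10.64618008503527 811.0187377929688
t 15.15 pos [438.7 -66.1 196.3] th -76.4 j7 -1.14 w 85.0 F [-0.5  0.1  0.2] | shift [0.01 0.01 6.89] roll 0.02 rows 3.4 0.0
```

View pics/w7.png

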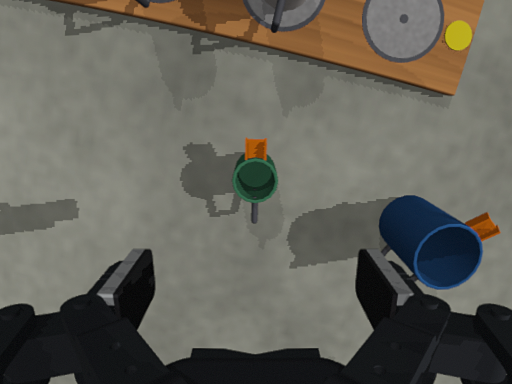

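The green jug's rim is at (row 181, col 255), with spout and handle aligned to the jaws. Descending.

>>> carry_out(
  increments=[
    [85,0,0.02,1.7,0.1],
    [85,0,0.02,3.4,0.1],
    [85,0,0.02,5.0,0.1],
    [85,0,0.02,6.1,0.1],
    [85,0,0.02,6.8,0.1],
  ],
)

```text
time: 15.65
tool_pos: [436.5, -66.4, 23.6]
eef_rot: [2.453, -1.957, -0.004]
force: [-0.8, 1.1, 0.4]
grip_width: 84.8
```

>>> carry_out(
  increments=[
    [85,0,0,0,0],
    [25,0,0,0,0],
    [25,0,0,0,0],
    [25,0,0,0,0],
    [25,0,0,0,0],
  ],
)

```text
time: 16.15
tool_pos: [438.1, -66.2, 27.6]
eef_rot: [-2.454, 1.958, -0.002]
force: [-1.7, 1.3, 7.3]
grip_width: 38.8
```

>>> carry_out(
  increments=[
    [25,0,0,0,0],
    [25,0,0,0,0],
  ],
)

```text
time: 16.35
tool_pos: [438.1, -66.2, 27.7]
eef_rot: [-2.454, 1.958, -0.002]
force: [-1.7, 1.0, 7.6]
grip_width: 38.2
```

>>> carry_out(
  increments=[
    [25,0,0,-0.6,0],
    [25,0,0,-1.8,0],
    [25,0,0,-3.2,0],
    [25,0,0,-4.6,0],
    [25,0,0,-5.2,0],
  ],
)

```text
time: 16.85
tool_pos: [438.6, -66.4, 159.4]
eef_rot: [-2.452, 1.957, -0.005]
force: [1.2, 0.1, -1.8]
grip_width: 38.3
```

Run:
```python
from h import *
from mv import go
im=ctrl.read_camera('wrist'); cv2.imwrite('pics/w8.png',im[:,:,::-1])
go(606,-162,140,-89.5)
```

```text
t 16.9 pos [439.4 -66.5 160.4] th -77.2 j7 -1.06 w 38.4 F [1.1 0.2 0.1] | shift [ 5.2  -5.64  0.86] roll 1.54 rows 3.9 1.4
```

View pics/w8.png

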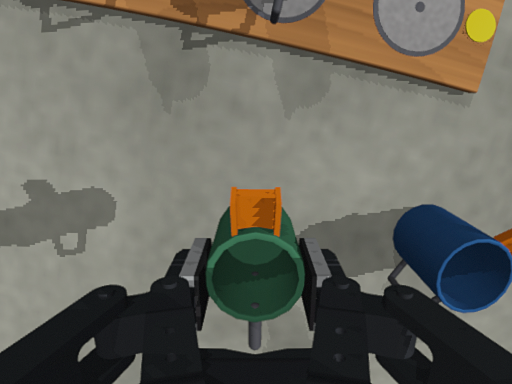

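```bash
python3 -c "
from inhand import *
inhand(206,304,232,319,182.7)"
```

```text
diam 38.343842318889045 38.12711586750207
world [440.3 -66.8 182.7] tool [  0.5  -0.9 -22.3]
world [439.5 -67.  182.7] tool [  0.5  -0.1 -22.3]
```

>>> carry_out(
  increments=[
    [25,0.7,-0.8,0,0.3],
    [25,1.9,-2.1,0,0.6],
    [25,3.1,-3.4,0.2,1.0],
    [25,4.3,-4.7,0.5,1.3],
    [25,5.2,-5.6,0.86,1.54],
  ],
)

```text
time: 17.4
tool_pos: [604.7, -162.9, 134.0]
eef_rot: [-2.23, 2.213, -0.002]
force: [-0.5, 0.0, -0.5]
grip_width: 38.6
```

>>> carry_out(
  increments=[
    [25,0,0,0,0],
    [25,0,0,0,0],
    [25,0,0,0,0],
  ],
)

```text
time: 17.7
tool_pos: [601.3, -161.2, 134.5]
eef_rot: [2.231, -2.212, -0.003]
force: [0.2, -0.3, -2.0]
grip_width: 38.1
```

```bash
python3 mv.py 606 -162 40 -89.5
```

```text
t 17.7 pos [ 601.3 -161.2  134.5] th -89.5 j7 -0.96 w 38.1 F [ 0.2 -0.3 -2. ] | shift [ 0.04 -0.19  3.78] roll 0.0 rows 1.9 0.0
```

>>> carry_out(
  increments=[
    [25,0.03,-0.05,1.1,0],
    [25,0.03,-0.1,2.2,0],
    [25,0.03,-0.17,3.1,0],
    [25,0.03,-0.17,3.6,0],
    [25,0.03,-0.17,3.78,0],
  ],
)

```text
time: 18.2
tool_pos: [605.5, -161.5, 39.7]
eef_rot: [2.232, -2.211, -0.004]
force: [-9.1, 4.3, 24.9]
grip_width: 38.4
```

>>> carry_out(
  increments=[
    [25,0,0,0.0,0],
    [25,0,0,0.0,0],
  ],
)

```text
time: 18.4
tool_pos: [607.3, -162.8, 41.4]
eef_rot: [-2.23, 2.211, -0.003]
force: [0.9, -0.8, -1.3]
grip_width: 38.3
```

>>> carry_out(
  increments=[
    [25,0,0.02,0.05,0],
    [25,0,0.02,0.1,0],
    [25,0,0.02,0.1,0],
  ],
)

```text
time: 18.7
tool_pos: [606.8, -162.9, 39.7]
eef_rot: [-2.23, 2.211, -0.001]
force: [-2.8, 2.5, 9.1]
grip_width: 38.8
```

>>> carry_out(
  increments=[
    [45,0,0,0,0],
    [49,0,0,0,0],
    [60,0,0,0,0],
    [85,0,0,0,0],
    [85,0,0,0,0],
  ],
)

```text
time: 19.2
tool_pos: [606.1, -162.7, 37.6]
eef_rot: [2.231, -2.212, -0.0]
force: [0.4, -0.9, -0.5]
grip_width: 84.9
```

>>> carry_out(
  increments=[
    [85,0,0,-0.7,0],
    [85,0,0,-1.9,0],
    [85,0,0,-3.5,0],
    [85,0,0,-5,0],
    [85,0,0,-6.5,0],
  ],
)

```text
time: 19.7
tool_pos: [606.1, -163.0, 203.1]
eef_rot: [-2.23, 2.212, -0.001]
force: [0.5, 0.3, 0.3]
grip_width: 84.9
```

Run:
```python
from h import *
from mv import go
im=ctrl.read_camera('wrist'); cv2.imwrite('pics/w9.png',im[:,:,::-1])
go(421,-236,205,-121)
```

```text
t 19.75 pos [ 609.4 -164.9  209.8] th -89.6 j7 -1.01 w 84.9 F [ 1.5 -1.6  4.7] | shift [2.79 7.56 0.11] roll 3.93 rows 4.0 3.7
```

View pics/w9.png

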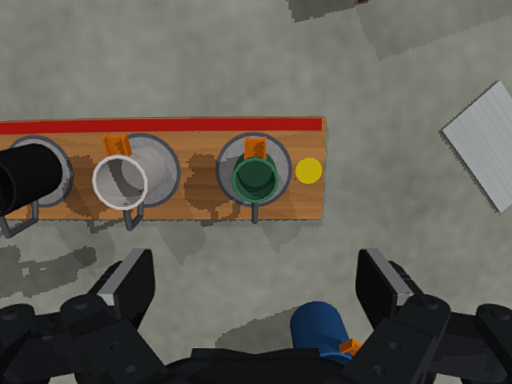

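The green jug is on mark_d with its spout (row 148, col 256) toward red. Next the blue jug.

>>> carry_out(
  increments=[
    [85,0.3,0.8,0,0.8],
    [85,0.9,2.4,0,1.6],
    [85,1.5,4.1,0,2.5],
    [85,2.2,5.8,0,3.3],
    [85,2.75,7.43,0,3.93],
  ],
)

```text
time: 20.25
tool_pos: [419.0, -234.2, 200.9]
eef_rot: [-1.541, 2.737, -0.0]
force: [0.1, -0.5, 1.1]
grip_width: 84.9
```

>>> carry_out(
  increments=[
    [85,0,0,0,0],
    [85,0,0,0,0],
    [85,0,0,0,0],
  ],
)

```text
time: 20.55
tool_pos: [422.4, -232.7, 200.9]
eef_rot: [-1.55, 2.731, -0.001]
force: [0.3, 0.0, -1.0]
grip_width: 85.1
```

Run:
```python
from h import *
from mv import go
im=ctrl.read_camera('wrist');k=ctrl.calibration('wrist'); cv2.imwrite('pics/w10.png',im[:,:,::-1])
r=ctrl.outline_of('wrist','jug_blue');print([x['score'] for x in r])
if r: 
    p,f=fit('jug_blue',[(k,im,r[0]['mask'])]);print(np.round(p[:2],1),np.degrees(p[2]),f)
go(421,-236,60,-121)
```

```text
[0.85, 0.28]
[ 421.2 -236.1] -33.71443336992025 1071.112548828125
t 20.65 pos [ 422.4 -232.6  200.5] th -120.8 j7 -1.36 w 85.0 F [-1.   0.4 -0.1] | shift [ 0.14 -0.02  5.62] roll 0.02 rows 2.8 0.0
```

View pics/w10.png

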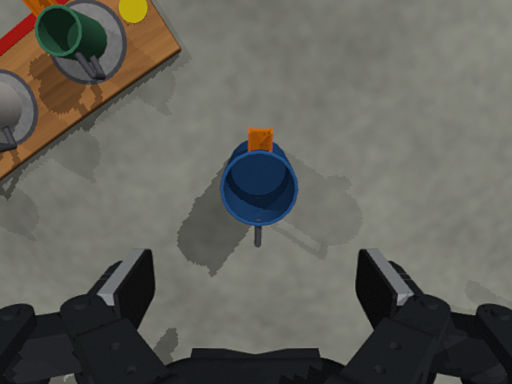

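The blue jug's rim is at (row 187, col 259) and about 2° off in yaw. Descending with a small correction.

>>> carry_out(
  increments=[
    [85,0.14,0,0.7,0.2],
    [85,0.14,0,2.0,0.2],
    [85,0.14,0,3.6,0.2],
    [85,0.14,0,4.9,0.2],
    [85,0.14,0,5.6,0.2],
  ],
)

```text
time: 21.15
tool_pos: [418.7, -235.0, 57.4]
eef_rot: [1.511, -2.751, -0.005]
force: [0.8, 0.2, 0.3]
grip_width: 85.0
```

>>> carry_out(
  increments=[
    [85,0,0,0,0],
    [45,0,0,0,0],
    [45,0,0,0,0],
    [45,0,0,0,0],
    [45,0,0,0,0],
  ],
)

```text
time: 21.65
tool_pos: [420.6, -236.6, 61.8]
eef_rot: [-1.51, 2.752, -0.004]
force: [-0.6, -0.2, 6.9]
grip_width: 59.8
```

>>> carry_out(
  increments=[
    [45,0,0,0,0],
    [45,0,0,0,0],
  ],
)

```text
time: 21.85
tool_pos: [420.6, -236.6, 61.8]
eef_rot: [-1.509, 2.752, -0.004]
force: [-0.7, 0.5, 6.3]
grip_width: 60.1
```

>>> carry_out(
  increments=[
    [45,0,0,-0.6,0],
    [45,0,0,-1.8,0],
    [45,0,0,-3.4,0],
    [45,0,0,-5,0],
    [45,0,0,-6.4,0],
  ],
)

```text
time: 22.35
tool_pos: [419.3, -236.2, 222.5]
eef_rot: [-1.509, 2.754, -0.001]
force: [0.7, 0.0, -1.1]
grip_width: 59.8
```

>>> carry_out(
  increments=[
    [45,0,0,0,0],
    [45,0,0,0,0],
  ],
)

```text
time: 22.55
tool_pos: [419.5, -235.5, 220.7]
eef_rot: [-1.51, 2.752, -0.0]
force: [-1.4, 0.2, -2.9]
grip_width: 59.5
```

Run:
```python
from h import *
from mv import go
im=ctrl.read_camera('wrist'); cv2.imwrite('pics/w11.png',im[:,:,::-1])
go(603,168.7,210,-89.5)
```

```text
t 22.6 pos [ 418.8 -235.1  219.7] th -122.5 j7 -1.4 w 59.5 F [-0.4  0.  -1.7] | shift [-17.58   2.47   0.41] roll -4.13 rows 8.9 3.8
```

View pics/w11.png

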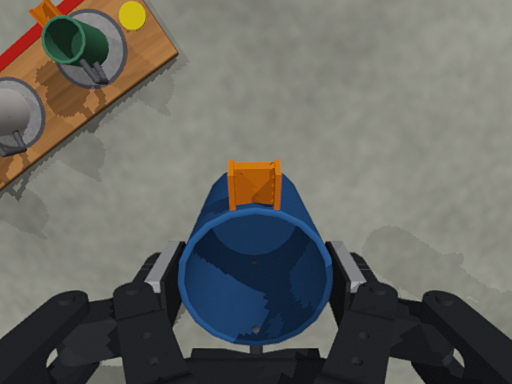

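```bash
python3 -c "
from inhand import *
inhand(179,333,207,345,244)"
```

```text
diam 59.460322788255986 60.213457781798596
world [ 420.  -237.7  244. ] tool [  1.4  -2.3 -24.3]
world [ 418.2 -236.5  244. ] tool [  1.5  -0.2 -24.3]
```

>>> carry_out(
  increments=[
    [45,-0.8,0.1,0,-0.3],
    [45,-2.4,0.3,0,-0.8],
    [45,-4.2,0.6,0,-1.2],
    [45,-6.0,0.85,0,-1.7],
    [45,-7.8,1.1,0,-2.1],
  ],
)

```text
time: 23.1
tool_pos: [500.2, -54.9, 218.7]
eef_rot: [1.897, -2.501, -0.003]
force: [0.4, -1.0, -1.7]
grip_width: 59.6
```

```bash
python3 mv.py 603 168.7 205 -89.5
```

```text
t 23.1 pos [500.2 -54.9 218.7] th -105.6 j7 -1.52 w 59.6 F [ 0.4 -1.  -1.7] | shift [-9.72 -1.55  0.53] roll -2.02 rows 4.9 1.9
```

>>> carry_out(
  increments=[
    [45,-1.8,-0.3,0,-0.4],
    [45,-3.6,-0.55,0,-0.8],
    [45,-5.4,-0.85,0.1,-1.3],
    [45,-7.2,-1.1,0.2,-1.7],
    [45,-8.8,-1.4,0.3,-2.02],
  ],
)

```text
time: 23.6
tool_pos: [593.6, 147.8, 210.1]
eef_rot: [2.23, -2.207, -0.004]
force: [0.9, -0.2, -1.4]
grip_width: 60.0
```

>>> carry_out(
  increments=[
    [45,-0.7,0,0.1,0],
    [45,-0.7,0,0.2,0],
    [45,-0.7,0,0.2,0],
    [45,-0.7,0,0.2,0],
  ],
)

```text
time: 24.0
tool_pos: [593.7, 160.2, 207.4]
eef_rot: [2.224, -2.216, -0.0]
force: [0.9, -0.2, -0.4]
grip_width: 60.1
```

```bash
python3 mv.py 601.8 169.7 80 -89.5
```

```text
t 24.0 pos [593.7 160.2 207.4] th -89.8 j7 -1.55 w 60.1 F [ 0.9 -0.2 -0.4] | shift [-0.38 -0.33  5.09] roll -0.04 rows 2.6 0.0
```

>>> carry_out(
  increments=[
    [45,-0.1,-0.1,0.5,0],
    [45,-0.3,-0.3,1.4,0],
    [45,-0.38,-0.33,2.4,0],
    [45,-0.38,-0.33,3.0,0],
    [45,-0.38,-0.33,3.2,0],
  ],
)

```text
time: 24.5
tool_pos: [601.1, 171.5, 125.7]
eef_rot: [2.226, -2.212, -0.002]
force: [0.3, 0.2, -1.3]
grip_width: 60.1
```

>>> carry_out(
  increments=[
    [45,0,0,0,0],
    [45,0,0,0,0],
    [45,0,0,0,0],
  ],
)

```text
time: 24.8
tool_pos: [603.2, 172.4, 129.0]
eef_rot: [-2.228, 2.212, -0.001]
force: [0.2, 0.3, -1.5]
grip_width: 60.1
```

```bash
python3 mv.py 601.8 169.7 76 -89.5
```

```text
t 24.8 pos [603.2 172.4 129. ] th -89.6 j7 -1.5 w 60.1 F [ 0.2  0.3 -1.5] | shift [0.11 0.06 2.12] roll -0.01 rows 1.1 0.0
```

Contact should come at z ≈ 73.8.

>>> carry_out(
  increments=[
    [45,0.1,0.05,0.5,0],
    [45,0.1,0.05,1.1,0],
    [45,0.1,0.05,1.6,0],
    [45,0.1,0.05,1.9,0],
    [45,0.1,0.05,2.05,0],
  ],
)

```text
time: 25.3
tool_pos: [600.5, 169.8, 75.0]
eef_rot: [2.228, -2.212, -0.001]
force: [-0.3, 0.4, -2.3]
grip_width: 60.0
```

>>> carry_out(
  increments=[
    [45,0,0,0.04,0],
    [45,0,0,0.08,0],
    [45,0,0,0.08,0],
  ],
)

```text
time: 25.6
tool_pos: [601.5, 170.0, 74.9]
eef_rot: [-2.229, 2.213, -0.0]
force: [0.4, -0.1, -1.1]
grip_width: 60.3
```

>>> carry_out(
  increments=[
    [45,0,0,0.04,0],
    [45,0,0,0.08,0],
    [45,0,0,0.08,0],
  ],
)

```text
time: 25.9
tool_pos: [602.0, 170.1, 73.9]
eef_rot: [-2.228, 2.212, -0.001]
force: [-0.9, -0.4, 5.5]
grip_width: 59.9
```

>>> carry_out(
  increments=[
    [66,0,0,0,0],
    [70,0,0,0,0],
    [78,0,0,0,0],
    [85,0,0,0,0],
    [85,0,0,0,0],
  ],
)

```text
time: 26.4
tool_pos: [601.2, 169.9, 72.4]
eef_rot: [2.229, -2.213, -0.0]
force: [-0.2, 0.2, -0.4]
grip_width: 84.9
```

>>> carry_out(
  increments=[
    [85,0,0,-0.7,0],
    [85,0,0,-1.9,0],
    [85,0,0,-3.5,0],
    [85,0,0,-5,0],
    [85,0,0,-6.5,0],
  ],
)

```text
time: 26.9
tool_pos: [601.3, 169.5, 238.0]
eef_rot: [-2.228, 2.213, -0.001]
force: [1.1, -0.1, -0.0]
grip_width: 85.2
```

>>> carry_out(
  increments=[
    [85,-1.5,0,0,0],
    [85,-3,0,0,0],
    [85,-4.5,0,0,0],
    [85,-6,0,0,0],
    [85,-7.5,0,0,0],
  ],
)

```text
time: 27.4
tool_pos: [599.8, 358.8, 236.7]
eef_rot: [-2.228, 2.213, -0.0]
force: [0.2, -1.2, -0.1]
grip_width: 84.9
```

>>> carry_out(
  increments=[
    [85,-1.5,0,0,0],
    [85,-2,0,0,0],
    [85,-2,0,0,0],
    [85,-2,0,0,0],
    [85,-2,0,0,0],
  ],
)

```text
time: 27.9
tool_pos: [600.4, 404.4, 235.9]
eef_rot: [-2.225, 2.218, -0.002]
force: [-0.1, -1.2, 0.0]
grip_width: 84.8
```

Run:
```python
from h import *
print(ctrl.sense()['tool_pos'])
ims={c:ctrl.read_camera(c) for c in('top','scene')}
K={c:ctrl.calibration(c) for c in ims}
for c in ims: cv2.imwrite(f'pics/{c}_end.png',ims[c][:,:,::-1])
for n in DIM:
    V=[]
    for c in ims:
        for t in range(3):
            r=ctrl.outline_of(c,n)
            if r and r[0]['score']>.4: break
            ims[c]=ctrl.read_camera(c)
        if r: V.append((K[c],ims[c],r[0]['mask']));print(n,c,round(r[0]['score'],2),r[0]['pixel'])
    for vs in [V]+[[v] for v in V]:
        p,f=fit(n,vs,12); print('  ',np.round(p[:2],1),round(np.degrees(p[2]),1),round(f))
```

```text
[600.43569674 404.40804019 235.89433207]
jug_green top 0.72 [165.1, 322.4]
jug_green scene 0.89 [243.2, 177.6]
   [ 607.8 -163.1] 1.4 502
   [ 607.5 -164.2] -1.2 288
   [ 608.5 -163. ] 1.7 182
jug_white top 0.57 [163.7, 274.1]
jug_white scene 0.87 [218.2, 242.0]
   [608.3 -51.6] 0.4 669
   [605.8 -52.4] -1.3 347
   [609.4 -52.1] 4.0 286
jug_black top 0.97 [159.3, 224.3]
jug_black scene 0.74 [186.6, 293.8]
   [607.  58.] 2.6 667
   [605.7  58. ] 2.6 345
   [607.4  56.7] 6.5 315
jug_blue top 0.9 [159.3, 166.8]
jug_blue scene 0.7 [161.8, 348.3]
   [603.  170.7] 2.9 784
   [601.  170.6] 1.7 368
   [604.3 170.5] 4.0 371
```

View pics/top_end.png

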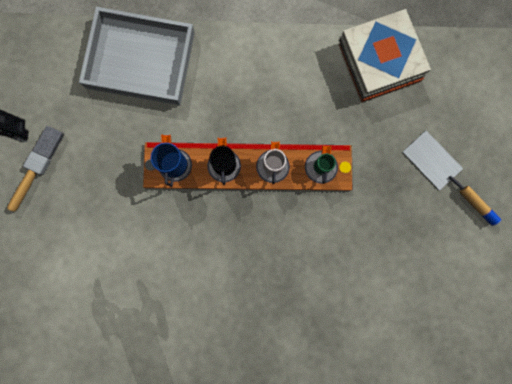

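View pics/scene_end.png

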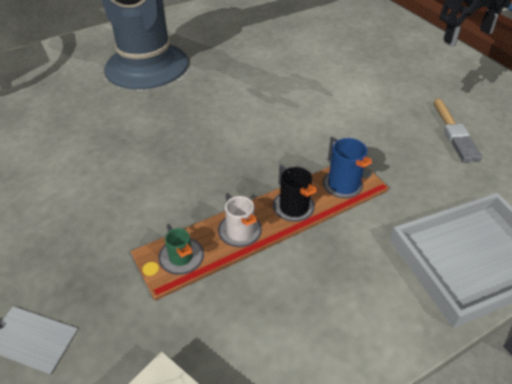

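The final pictures show all four jugs upright on their marks in size order from the yellow disc, with the spouts on the red side and the arm clear (top view: blue col 167, black 223, white 274, green 325). Comparing jugs and marks within each camera, offsets are up to about 5 mm and yaw up to about 6°, inside tolerance. Handing in.

```bash
python3 -c "
from workcell import ctrl
print(ctrl.close_job(), ctrl.sense()['time'])"
```

```text
the job is handed in; nothing more can be done
the job is handed in; nothing more can be done
```

All four jugs stand upright on the row in size order from the yellow disc, with every spout facing the red edge, and the job is handed in. The yellow disc was at the mark_d end, so green is on mark_d, white on mark_c, black on mark_b and blue on mark_a. It took about 29 s of the 99 s, with no tipping seen.

**Position and yaw:** in the last top and scene pictures each jug is within about 5 mm of its mark (limit 14 mm). Spouts are within about 6° of square (limit 15°). The two cameras disagreed by up to about 4 mm and 5° on a jug.

**Gaps in the checks:** the top camera did not pick out mark_d in the first look, so its position there came from the spacing of the other marks. The scene camera did see it.

**Contact:** the green jug touched down a little hard, with a brief 25 N at the wrist (limit 120 N). It stood normally afterwards. The arm ended well clear of everything.

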